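Slide the tall reagent bottle into its parking bay

TASK

Push the tall, slim amber bottle with the black cap along the bench into the railed parking bay until it stands against, or almost against, the back rail between the two side rails. Push it low down so that it slides upright: it must not topple or be lifted, and the short amber bottle with the black cap must be left standing where it is.

Things in the scene. Friction and masses are not known exactly. Their poses are not given: they have to be found in the camera images.
- tall_bottle: Bottle to slide: TALL, slim, amber, black screw cap, paper label; 66 mm wide, 200 mm tall, 0.48-0.75 kg, standing on the bench. Origin: centre of its underside; z up its axis. Pushed below 30 mm above the bench it slides; much higher, it tips. Straight-down fingers would bring the wider hand above them against the bottle: lean the hand back about 35 degrees, fingertips leading.
- short_bottle: Bystander: SHORT, wide amber bottle with a black screw cap, 53 mm in diameter, only 98 mm tall. Origin at the centre of its underside, z up. Must not be moved. It and the tall bottle may stand in either of two places, about 150 mm apart.
- bay: U of 3 fixed aluminium rails, 30 mm high, 12 thick, round a flat blue patch; inside width 120 mm, no floor of its own. Origin on the bench, midway between side rails, 33 mm before the back rail (bottle axis when home). x points from the open mouth to the back rail, z up. Side rails run straight to x = -85 mm, then flare out to the mouth at x = -115 mm (165 mm wide outside).

How it is judged (in metres and radians):
At the end, for the whole second after the job is handed in: The tall bottle stands upright (within 5 degrees) and at rest on the bench inside the bay, between the side rails, with no more than 20 mm between it and the back rail (x of tall_bottle in the frame of bay between -0.02 and 0.01 m and y of tall_bottle in the frame of bay between -0.035 and 0.035 m and angle between tall_bottle's own z axis and vertical below 0.09 rad and height (world z) of tall_bottle below 0.006 m and linear speed of tall_bottle below 0.02 m/s); the robot touches nothing.
It fails at once if the tall bottle topples or rocks by more than 20 degrees (angle between tall_bottle's own z axis and vertical above 0.35 rad).
It fails at once if the tall bottle is lifted off the bench (by more than 15 mm) (height (world z) of tall_bottle above 0.015 m).
It fails at once if the short bottle is pushed away by more than 20 mm (distance of short_bottle from where it was at the start of the episode above 0.02 m).
It fails at once if the short bottle is tipped by more than 20 degrees (angle between short_bottle's own z axis and vertical above 0.35 rad).
It also fails if it takes over 45 s, if anything falls off the work surface, if the arm or the gripper's body presses on something with over 40 N, if the wrist force passes 120 N, or if a joint passes its speed limit or range.

ROBOT

A 7-joint arm with a two-finger parallel gripper is mounted at the origin on the work surface; the furniture and walls round the work are solid. World frame = base frame: x ahead of the robot, y to its left, z up, the work surface at z = 0. Lengths are in m, angles in degrees, forces in N, time in s.
With the tool pointing down it reaches from about 0.4 to 0.925 m from the base axis. Payload 5.6 kg.
Tool frame: the origin (TCP) lies between the finger pads; the fingertips stand 22 mm ahead of it and the grasp point (between the pads) lies 3 mm ahead of it; z points along the fingers, y is the direction in which the jaws open and shut (so a half turn about z gives the same grasp; the last joint's range is limited). The gripper opens to 85 mm and grips with 20 to 120 N. Pads are 22 mm wide; open, the fingers measure 114 mm over their backs; the gripper's body (76 mm by 85 mm) begins 54 mm behind the grasp point. The pads swing forward as they close: fully open they stand 13 mm farther back than shut.
Start: joints at [-67.838, 26.786, -0.665, 91.828, 0.344, 61.387, -3.226], TCP at [0.271, 0.591, 0.253] pointing down, gripper open.
Joint ranges: [-144.91, 144.91], [-17.63, 115.5], [-89.93, 88.59], [15.96, 139.68], [-74.01, 254.01], [8.47, 105.57], [-167.45, 167.45]. Speed limits (degrees/s): [147.25, 147.25, 180, 180, 180, 180, 180].

INTERFACE

Orientations are given as a 3x3 rotation matrix whose columns are the frame's x, y, z axes.
In Python, from rig import r, cams gives the robot as it stands.
- The arm moves only by the tool send_rows, never from a script. Its argument "targets" is text: rows parted by semicolons, each of 7 numbers parted by spaces: the shift along the tool's x, y, z in mm, then the turn, a rotation vector about the tool's x, y, z in rad, then the opening, from 0 (shut) to 1 (fully open). A call has 1 to 20 rows; each row shifts and turns the commanded pose from where the row before left it, along the tool's axes as they then stand; what a row does not reach is not made up. A row lasts 1/10 s, in which the tool goes at most 50 mm and 8.59 degrees, less where a joint would pass 70% of its speed; a pose out of reach is approached as far as the arm can. A call is refused whole if a number of a shift passes 50 or a number of a turn 0.15, either way. A call with a gripper value outside its range is refused whole. The fingers move at their own pace and stop on an object; "newtons" is the grip in N (left out, the last holds). Time passes only in rows, so rows that do not move let the fingers close. It gives the time, the measured TCP pose, the force and the opening at its end, in the units of the state.
- r.read_state(): the state, without advancing time (a new reading comes with each control period).
- cams.camera(name): name is "scene" or "side" or "wrist"; returns a dict with "image" (384x512x3 uint8, red, green, blue), "mtx" (3x3 intrinsics, pixels), "k1" (the pictures are not rectified: a ray, as slopes to the right and down, at radius r is drawn at 1 + k1 r^2 times it, then the intrinsics apply), "view" (4x4, takes a point from world to camera coordinates); the wrist camera has in their place "hand_eye" (4x4, takes a point from camera to tool coordinates, whose origin is the TCP and whose axes are the flange's). Camera axes: x right, y down, z forward; pixel columns grow to the right and rows downward; lengths in m; the calibration is good to about 2 mm. A picture is of the moment at which its call begins: read the wrist's pose just before it. There is no depth.
- r.close_job(): hands the job in, once; it reports no verdict.
The state is a dict: "time_s": time; "q": joint angles; "dq": joint speeds; "tau": joint torques, N m; "tool_pos": TCP position; "eef_rot": TCP orientation; "ft_force": force on the tool from outside, world axes, zero at the start; "torque": the same for the moment, N m; "width": finger opening in m.
Only numpy, scipy, OpenCV 4.12 (cv2) and the standard library are available. Lean on these libraries where they do the work, as an engineer would, in place of code of your own. Each camera call takes 0.05 s, during which the arm holds its last target. There are 200 camera calls.

## Working session

There is one attempt and no reset: what is moved stays moved. The work goes in short steps, Python scripts to look and compute and a tool call to move; the robot and the scene stay as the last step left them, time stands still between calls to the robot, and variables do not carry over. Pictures are saved under pics/ and viewed, about 8 in all and at most 12, crops included, and the job is handed in when it is done.

Besides the shell and the picture viewer there is one more tool, called after "Call:" in YAML: its name, and indented under it one key for each argument. send_rows: Moves the arm, as the interface text tells. Its arguments: {"type":"object","properties":{"targets":{"type":"string"},"newtons":{"type":"number"}},"required":["targets"]}

```bash
mkdir -p pics; ls; python3 - <<'E'
from rig import r,cams
import cv2,numpy as np
s=r.read_state();print(s)
for n in("scene","side"):
    c=cams.camera(n);cv2.imwrite(f"pics/{n}0.png",c["image"][:,:,::-1]);print(n,c["mtx"],c["k1"],c["view"])
E
```

```text
pics
{'time_s': 0.0, 'q': array([-67.83836175,  26.83673208,  -0.6649237 ,  91.88166438,
         0.3432761 ,  61.38589922,  -3.22366208]), 'dq': array([-0.07966884,  0.01992343,  0.10959784, -0.03670773, -0.03008051,
       -0.04272655, -0.02678239]), 'tau': array([-2.39019300e-04, -5.32388055e+01,  2.16801034e-02, -2.51315010e+01,
        1.14728409e-02,  7.51316082e-03,  1.38262880e-05]), 'tool_pos': array([0.27068302, 0.5903826 , 0.25232462]), 'eef_rot': array([[-9.09039517e-01,  4.16709432e-01, -6.37319978e-04],
       [ 4.16709903e-01,  9.09037994e-01, -1.66812212e-03],
       [-1.15774148e-04, -1.78196648e-03, -9.99998406e-01]]), 'ft_force': array([ 0.97690297, -0.0919634 ,  0.05419012]), 'torque': array([-0.00382942, -0.0071001 ,  0.01091786]), 'width': 0.08574241087068786}
scene [[356.06252918   0.         260.6450615 ]
 [  0.         356.06252918 191.22616354]
 [  0.           0.           1.        ]] 0.005677526875961458 [[ 0.79938732 -0.60078999  0.00559432 -0.35701309]
 [-0.33859737 -0.4581769  -0.8218429   0.13959447]
 [ 0.49631818  0.65507657 -0.56968671  0.80954581]
 [ 0.          0.          0.          1.        ]]
side [[430.83949072   0.         255.20543353]
 [  0.         430.83949072 192.53747516]
 [  0.           0.           1.        ]] -0.1296642955722366 [[-0.14015451  0.99009524  0.00825404  0.07079526]
 [ 0.54585668  0.08421931 -0.83363517 -0.21331046]
 [-0.82607336 -0.1123322  -0.55225382  1.30055295]
 [ 0.          0.          0.          1.        ]]
```

View pics/scene0.png

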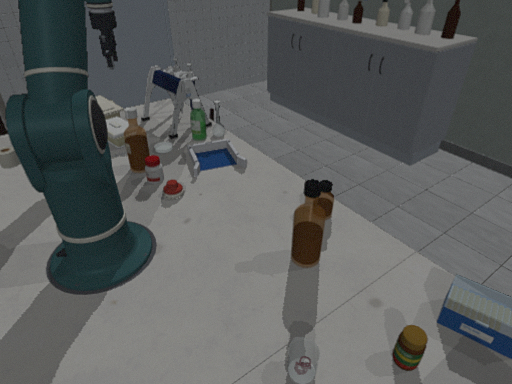

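View pics/side0.png

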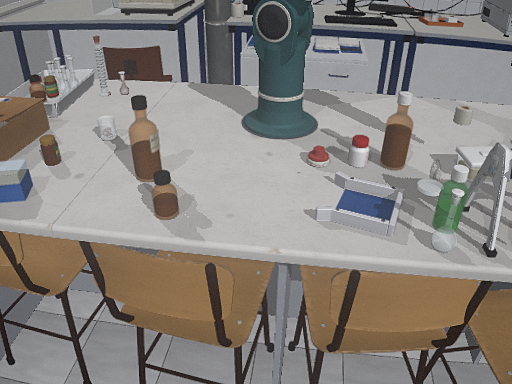

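The side view shows the tall bottle (cap about (139,103), base about (148,178)), with the short one at (165,198). The bay is at about (365,205) and its mouth faces left, towards the bottles. Next I'll measure them.

```bash
cat > h.py <<'E'
import numpy as np,cv2
from rig import r,cams
def ray(c,uv):
    p=cv2.undistortPoints(np.array([[uv]],float),c["mtx"],np.array([c["k1"],0,0,0,0.]))[0,0]
    R,t=c["view"][:3,:3],c["view"][:3,3]
    return -R.T@t, R.T@np.array([*p,1.])
def cast(c,uv,z):
    o,d=ray(c,uv); return o+d*(z-o[2])/d[2]
def proj(c,P):
    v=c["view"]; return cv2.projectPoints(np.array(P,float).reshape(-1,3),cv2.Rodrigues(v[:3,:3])[0],v[:3,3],c["mtx"],np.array([c["k1"],0,0,0,0.]))[0][:,0]
def blobs(m,box,amin=40):
    x0,y0,x1,y1=box; k=np.zeros(m.shape,np.uint8);k[y0:y1,x0:x1]=m[y0:y1,x0:x1]
    cs,_=cv2.findContours(k,cv2.RETR_EXTERNAL,cv2.CHAIN_APPROX_NONE)
    return sorted([x for x in cs if cv2.contourArea(x)>amin],key=cv2.contourArea)[::-1]
E
python3 - <<'E'
from h import *
for n,caps,bb in(("side",[(125,90,155,112,.2),(148,165,180,187,.098)],(325,180,405,230)),("scene",[(300,175,322,203,.2),(318,178,336,195,.098)],(185,140,245,175))):
    c=cams.camera(n);im=c["image"];hsv=cv2.cvtColor(im,cv2.COLOR_RGB2HSV)
    for x0,y0,x1,y1,z in caps:
        m=(im.max(2)<55).astype(np.uint8)
        for b in blobs(m,(x0,y0,x1,y1),20)[:2]:
            x,y,w,h=cv2.boundingRect(b);print(n,"cap",x,y,w,h,cast(c,(x+w/2-.5,y+w*.25),z).round(3))
    m=((hsv[...,0]>95)&(hsv[...,0]<125)&(hsv[...,1]>120)).astype(np.uint8)
    for b in blobs(m,bb)[:1]:
        q=cv2.approxPolyDP(b,4,True)[:,0]; print(n,"blue",[(tuple(p),cast(c,p,0)[:2].round(3)) for p in q])
    m=((hsv[...,0]<22)&(hsv[...,1]>90)).astype(np.uint8)
    for b in blobs(m,(120,90,185,225) if n=="side" else (285,175,340,275))[:2]:
        x,y,w,h=cv2.boundingRect(b);print("amber",x,y,w,h,cast(c,(x+w/2,y+h-1),0).round(3))
    x0,y0,x1,y1=(115,85,425,250) if n=="side" else (170,130,350,280)
    cv2.imwrite(f"pics/{n}c.png",cv2.resize(im[y0:y1,x0:x1,::-1],None,fx=2.5,fy=2.5,interpolation=2))
E
```

```text
side blue [((np.int32(345), np.int32(190)), array([0.351, 0.188])), ((np.int32(337), np.int32(207)), array([0.422, 0.168])), ((np.int32(376), np.int32(216)), array([0.443, 0.251])), ((np.int32(372), np.int32(205)), array([0.403, 0.245])), ((np.int32(382), np.int32(198)), array([0.372, 0.271]))]
amber 133 123 28 57 [ 0.375 -0.28   0.   ]
amber 153 184 22 18 [ 0.457 -0.21   0.   ]
scene cap 304 179 18 19 [ 0.356 -0.285  0.2  ]
scene cap 318 180 15 15 [ 0.495 -0.197  0.098]
scene blue [((np.int32(235), np.int32(163)), array([0.464, 0.16 ])), ((np.int32(226), np.int32(149)), array([0.492, 0.258])), ((np.int32(196), np.int32(153)), array([0.395, 0.293])), ((np.int32(200), np.int32(169)), array([0.355, 0.194]))]
amber 292 191 42 76 [ 0.354 -0.314  0.   ]
```

View pics/sidec.png

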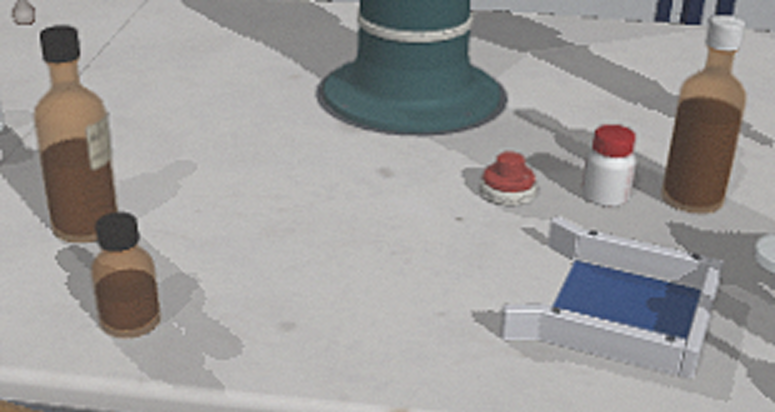

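```bash
cat > plan.py <<'E'
from h import *
from scipy.spatial.transform import Rotation as Ro
def goalR(heading,lean=35):   # tool x forward(heading) and up, z leaning forward/down
    a=np.radians(heading);d=np.array([np.cos(a),np.sin(a),0]);l=np.radians(lean)
    z=np.sin(l)*d-np.cos(l)*np.array([0,0,1]);y=np.array([np.sin(a),-np.cos(a),0])
    return np.c_[np.cross(y,z),y,z]
def rows(p,R,wps,op,step=48,ang=.14):
    """wps: (pos,R) ; rounded rows tracking the commanded pose"""
    out=[];p=np.array(p,float);R=np.array(R)
    for q,Q in wps:
        q=np.array(q,float)
        rv=Ro.from_matrix(R.T@Q).as_rotvec();n=int(max(np.ceil(np.linalg.norm(q-p)*1e3/step),np.ceil(np.linalg.norm(rv)/ang),1))
        p0,R0=p.copy(),R.copy()
        for k in range(1,n+1):
            tp=p0+(q-p0)*k/n;tR=R0@Ro.from_rotvec(rv*k/n).as_matrix()
            s=(R.T@(tp-p)*1e3).round(0)
            w=Ro.from_matrix(R.T@tR).as_rotvec().round(3)
            out.append("%g %g %g %g %g %g %g"%(*(s+0.),*(w+0.),op));p=p+R@s/1e3;R=R@Ro.from_rotvec(w).as_matrix()
    print(len(out),"rows end",p.round(4),R.round(3).tolist())
    for i in range(0,len(out),20):print(";".join(out[i:i+20]));print()
E
python3 - <<'E'
from plan import *
C={n:cams.camera(n) for n in("side","scene")}
def tri(a,b):
    A=[];B=[]
    for n,u in(("side",a),("scene",b)):
        o,d=ray(C[n],u);d/=np.linalg.norm(d);M=np.eye(3)-np.outer(d,d);A.append(M);B.append(M@o)
    return np.linalg.solve(sum(A),sum(B)).round(3)
print("tallcap",tri((138.6,97.4),(313,182)),cast(C["side"],(138.6,97.4),.2).round(3))
print("shortcap",tri((162.4,173),(326,183)),cast(C["side"],(162.4,173),.098).round(3))
o=np.array([.433,.244,0]);a=np.radians(71.5);X=np.array([np.cos(a),np.sin(a),0]);Y=np.array([-X[1],X[0],0])
pts=[o+x*X+y*Y+[0,0,z] for x,y,z in[(-.085,.06,.03),(.033,.06,.03),(.033,-.06,.03),(-.085,-.06,.03),(.033,.06,0),(-.085,.06,0)]]
tb=[[.352,-.285,0],[.352,-.285,.2],[.49,-.197,0],[.49,-.197,.098]]
out=[]
for n in C:
    im=C[n]["image"][:,:,::-1].copy();im=cv2.resize(im,None,fx=2.5,fy=2.5)
    P=((proj(C[n],pts)+.5)*2.5).astype(int);cv2.polylines(im,[P[:4].reshape(-1,1,2)],False,(0,255,0),1);cv2.line(im,tuple(map(int,P[4])),tuple(map(int,P[5])),(0,0,255),1)
    for p in proj(C[n],tb):cv2.circle(im,tuple(int(v) for v in (p+.5)*2.5),3,(255,0,255),-1)
    b=(330,85,420,240) if n=="side" else (170,125,345,280)
    if n=="side": im=im[225:575,290:1040]
    else: im=im[320:700,430:900]
    out.append(im)
cv2.imwrite("pics/chk.png",cv2.resize(np.vstack([out[0][:,:750],np.pad(out[1],((0,0),(0,280),(0,0)))[:,:750]]),None,fx=.8,fy=.8))
s=r.read_state()
R=s["eef_rot"];p=s["tool_pos"];G=goalR(81.3)
mid=Ro.from_matrix(R)*Ro.from_rotvec([0,0,0])
rows(p,R,[([.34,.5,.32],R),([.55,.15,.32],goalR(81.3,10)),([.55,-.25,.32],G),([.33,-.43,.30],G)],.5)
E
```

```text
tallcap [ 0.36 -0.28  0.2 ] [ 0.359 -0.279  0.2  ]
shortcap [ 0.499 -0.192  0.097] [ 0.498 -0.189  0.098]
28 rows end [ 0.3301 -0.4297  0.2998] [[0.124, 0.989, 0.086], [0.81, -0.151, 0.567], [0.573, -0.0, -0.819]]
-34 -18 -22 0 0 0 0.5;-33 -18 -23 0 0 0 0.5;-34 -18 -22 0 0 0 0.5;-34 -23 0 -0.011 0.015 0.129 0.5;-36 -19 -1 -0.012 0.015 0.129 0.5;-38 -13 -1 -0.011 0.015 0.129 0.5;-40 -9 -2 -0.011 0.015 0.129 0.5;-41 -3 -3 -0.012 0.015 0.129 0.5;-40 2 -4 -0.011 0.015 0.129 0.5;-40 7 -4 -0.011 0.015 0.128 0.5;-39 12 -4 -0.012 0.015 0.129 0.5;-37 17 -5 -0.011 0.015 0.129 0.5;-34 22 -6 -0.011 0.015 0.129 0.5;-43 7 -8 0 0.048 0 0.5;-43 6 -9 0 0.049 0 0.5;-42 7 -12 0 0.048 0 0.5;-42 7 -14 0 0.049 0 0.5;-41 6 -15 0 0.048 0 0.5;-40 7 -18 0 0.049 0 0.5;-39 7 -20 0 0.048 0 0.5

-39 7 -21 0 0.049 0 0.5;-37 6 -24 0 0.048 0 0.5;-31 -32 -17 0 0 0 0.5;-30 -31 -18 0 0 0 0.5;-31 -32 -17 0 0 0 0.5;-31 -32 -18 0 0 0 0.5;-30 -31 -17 0 0 0 0.5;-31 -32 -17 0 0 0 0.5
```

View pics/chk.png

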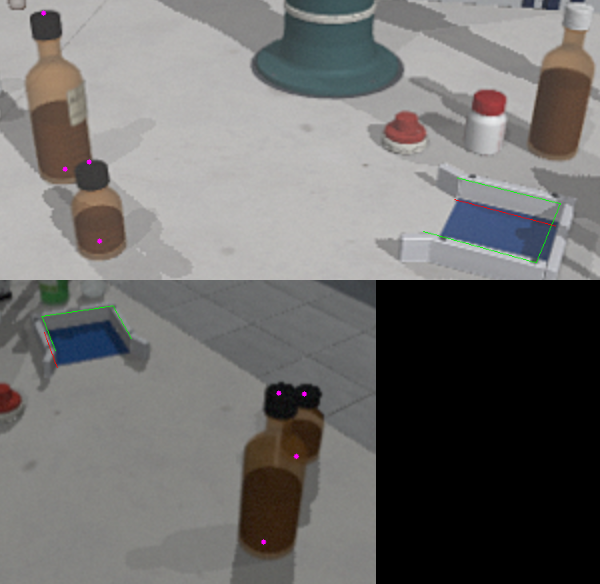

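Triangulation puts the tall cap at (0.360,-0.280,0.200) and the short cap at z=0.097, so both heights agree with the sizes given. In the overlay, the bay model sits on the rails to within about 5 mm. Moving now.

Call:
send_rows:
  targets: "-34 -18 -22 0 0 0 0.5;-33 -18 -23 0 0 0 0.5;-34 -18 -22 0 0 0 0.5;-34 -23 0 -0.011 0.015 0.129 0.5;-36 -19 -1 -0.012 0.015 0.129 0.5;-38 -13 -1 -0.011 0.015 0.129 0.5;-40 -9 -2 -0.011 0.015 0.129 0.5;-41 -3 -3 -0.012 0.015 0.129 0.5;-40 2 -4 -0.011 0.015 0.129 0.5;-40 7 -4 -0.011 0.015 0.128 0.5;-39 12 -4 -0.012 0.015 0.129 0.5;-37 17 -5 -0.011 0.015 0.129 0.5;-34 22 -6 -0.011 0.015 0.129 0.5;-43 7 -8 0 0.048 0 0.5;-43 6 -9 0 0.049 0 0.5;-42 7 -12 0 0.048 0 0.5;-42 7 -14 0 0.049 0 0.5;-41 6 -15 0 0.048 0 0.5;-40 7 -18 0 0.049 0 0.5;-39 7 -20 0 0.048 0 0.5"

```text
time_s: 2.3
tool_pos: [0.5501, -0.1625, 0.3207]
eef_rot: [[0.13, 0.989, 0.075], [0.86, -0.151, 0.488], [0.494, 0.001, -0.87]]
ft_force: [1.5, -0.4, 0.0]
width: 0.0426
```

Call:
send_rows:
  targets: "-39 7 -21 0 0.049 0 0.5;-37 6 -24 0 0.048 0 0.5;-31 -32 -17 0 0 0 0.5;-30 -31 -18 0 0 0 0.5;-31 -32 -17 0 0 0 0.5;-31 -32 -18 0 0 0 0.5;-30 -31 -17 0 0 0 0.5;-31 -32 -17 0 0 0 0.5;0 0 0 0 0 0 0.5;0 0 0 0 0 0 0.5"

```text
time_s: 3.3
tool_pos: [0.3293, -0.4303, 0.2994]
eef_rot: [[0.126, 0.988, 0.088], [0.809, -0.154, 0.567], [0.574, -0.0, -0.819]]
ft_force: [0.4, 0.6, -0.1]
width: 0.0428
```

```bash
python3 - <<'E'
from plan import *
s=r.read_state();print(s["time_s"],s["q"].round(1),s["tool_pos"],s["eef_rot"].round(3),s["width"])
c=cams.camera("scene");a=c["image"];b=cams.camera("side")["image"]
cv2.imwrite("pics/ap.png",cv2.resize(np.hstack([a,b])[:,:,::-1],(800,300),interpolation=3))
rows(s["tool_pos"],s["eef_rot"],[([.347,-.40,.16],goalR(82)),([.347,-.40,.05],goalR(82))],.5,40)
E
```

```text
3.3 [ 34.5  32.3  37.4  91.3 -33.6  96.6  70.4] [ 0.32931495 -0.43032446  0.29935609] [[ 0.126  0.988  0.088]
 [ 0.809 -0.154  0.567]
 [ 0.574 -0.    -0.819]] 0.0427501668085105
7 rows end [ 0.347  -0.3996  0.0502] [[0.114, 0.99, 0.08], [0.811, -0.14, 0.568], [0.574, 0.0, -0.819]]
-13 3 33 0.002 0 -0.003 0.5;-14 3 33 0.002 0 -0.003 0.5;-13 4 34 0.002 0 -0.003 0.5;-13 3 33 0.002 0 -0.003 0.5;-21 0 30 0 0 0 0.5;-21 0 30 0 0 0 0.5;-21 0 30 0 0 0 0.5
```

View pics/ap.png

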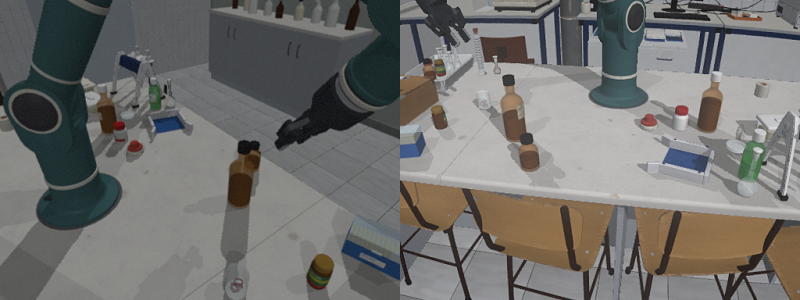

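The scene view shows the hand clear behind the bottles. A small amber jar (side view about (49,150)) and a white crucible (106,128) stand near the approach, so I'll check their positions first.

```bash
python3 - <<'E'
from plan import *
c=cams.camera("side")
for n,u in(("jar",(52,164)),("cruc",(107,138)),("bluebox",(30,195)),("carton",(45,155))):print(n,cast(c,u,0).round(3))
E
```

```text
jar [ 0.341 -0.555  0.   ]
cruc [ 0.179 -0.473  0.   ]
bluebox [ 0.483 -0.531  0.   ]
carton [ 0.298 -0.602  0.   ]
```

Call:
send_rows:
  targets: "-13 3 33 0.002 0 -0.003 0.5;-14 3 33 0.002 0 -0.003 0.5;-13 4 34 0.002 0 -0.003 0.5;-13 3 33 0.002 0 -0.003 0.5;-21 0 30 0 0 0 0.5;-21 0 30 0 0 0 0.5;-21 0 30 0 0 0 0.5;0 0 0 0 0 0 0.5"

```text
time_s: 4.25
tool_pos: [0.3478, -0.395, 0.0465]
eef_rot: [[0.112, 0.991, 0.073], [0.808, -0.134, 0.574], [0.579, -0.005, -0.815]]
ft_force: [-0.1, -0.4, -0.8]
width: 0.0427
```

```bash
python3 - <<'E'
from plan import *
s=r.read_state();print(s["time_s"],s["q"].round(1),s["tool_pos"],s["ft_force"],s["width"])
R=s["eef_rot"];p=s["tool_pos"]
print("tip low corner",p+R@[-.011,0,.022])
c=cams.camera("wrist");cv2.imwrite("pics/w1.png",c["image"][:,:,::-1])
# predicted bottle base/side in wrist view
H=np.linalg.inv(c["hand_eye"])
for P in([.357,-.282,0],[.357,-.282,.1]):
    q=H[:3,:3]@(R.T@(np.array(P)-p))+H[:3,3];print(P,(c["mtx"]@(q/q[2]))[:2])
E
```

```text
4.25 [ 35.7  49.7  30.1 100.  -43.3  75.3  81.6] [ 0.34781515 -0.39500053  0.04652845] [-0.05682126 -0.36370708 -0.82919332] 0.042741823099989425
tip low corner [ 0.34819396 -0.3912499   0.02222229]
[0.357, -0.282, 0] [245.10147007 109.07734683]
[0.357, -0.282, 0.1] [237.15197323 -36.51412998]
```

View pics/w1.png

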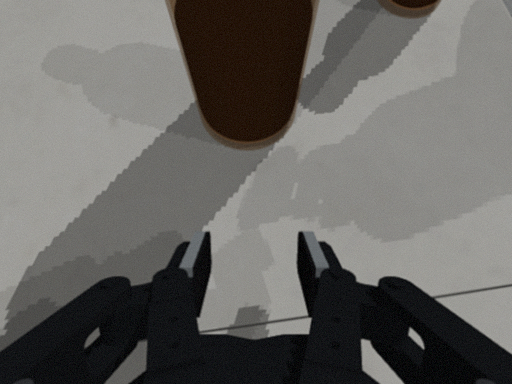

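The wrist view shows the bottle base centred at u≈248 (predicted 245) and the fingers centred at about 254. They are aligned, so I'll lower the hand and start pushing.

```bash
python3 - <<'E'
from plan import *
s=r.read_state()
G=goalR(82)
rows(s["tool_pos"],s["eef_rot"],[([.349,-.375,.036],G),([.3515,-.335,.036],G),([.355,-.315,.036],G),([.362,-.265,.036],G)],.5,7)
E
```

```text
21 rows end [ 0.3618 -0.2645  0.0358] [[0.114, 0.99, 0.08], [0.811, -0.14, 0.568], [0.574, -0.0, -0.819]]
3 -1 6 -0.001 -0.001 0.001 0.5;2 0 6 -0.001 -0.001 0 0.5;3 -1 5 -0.002 -0.001 0.001 0.5;2 0 6 -0.001 -0.001 0.001 0.5;5 -1 4 0 0 0 0.5;6 0 4 0 0 0 0.5;5 -1 3 0 0 0 0.5;6 0 4 0 0 0 0.5;5 -1 4 0 0 0 0.5;6 0 4 0 0 0 0.5;5 0 4 0 0 0 0.5;6 0 4 0 0 0 0.5;5 0 4 0 0 0 0.5;5 0 4 0 0 0 0.5;5 0 3 0 0 0 0.5;6 0 4 0 0 0 0.5;5 0 3 0 0 0 0.5;5 0 4 0 0 0 0.5;5 0 3 0 0 0 0.5;6 0 4 0 0 0 0.5

5 0 4 0 0 0 0.5
```

Call:
send_rows:
  targets: "3 -1 6 -0.001 -0.001 0.001 0.5;2 0 6 -0.001 -0.001 0 0.5;3 -1 5 -0.002 -0.001 0.001 0.5;2 0 6 -0.001 -0.001 0.001 0.5;5 -1 4 0 0 0 0.5;6 0 4 0 0 0 0.5;5 -1 3 0 0 0 0.5;6 0 4 0 0 0 0.5;5 -1 4 0 0 0 0.5;6 0 4 0 0 0 0.5;5 0 4 0 0 0 0.5;6 0 4 0 0 0 0.5;5 0 4 0 0 0 0.5;5 0 4 0 0 0 0.5;5 0 3 0 0 0 0.5;6 0 4 0 0 0 0.5;5 0 3 0 0 0 0.5;5 0 4 0 0 0 0.5;5 0 3 0 0 0 0.5;6 0 4 0 0 0 0.5"

```text
time_s: 6.3
tool_pos: [0.3608, -0.2726, 0.0368]
eef_rot: [[0.115, 0.99, 0.083], [0.813, -0.142, 0.564], [0.571, 0.002, -0.821]]
ft_force: [-0.6, -1.4, -2.4]
width: 0.0427
```

```bash
python3 - <<'E'
from plan import *
s=r.read_state();print(s["time_s"],s["q"].round(1),s["tool_pos"],s["ft_force"],s["width"])
w=cams.camera("wrist")["image"];a=cams.camera("side")["image"]
cv2.imwrite("pics/p1.png",cv2.resize(np.hstack([w,a])[:,:,::-1],(800,300),interpolation=3))
G=goalR(82)
rows(s["tool_pos"],s["eef_rot"],[([.385,-.09,.036],G)],.5,9)
E
```

```text
6.3 [ 27.7  44.1  27.2 114.2 -48.4  64.9  81.2] [ 0.36075366 -0.27255537  0.03680606] [-0.63276305 -1.43097521 -2.44645897] 0.042726835098129315
21 rows end [ 0.3847 -0.0896  0.0362] [[0.114, 0.99, 0.08], [0.811, -0.139, 0.568], [0.574, 0.0, -0.819]]
7 0 5 0 0 0 0.5;7 0 5 0 0 0 0.5;8 0 5 0 0.001 0 0.5;7 0 5 0.001 0 0 0.5;7 0 5 0 0 0 0.5;7 -1 5 0 0 0 0.5;7 0 5 0 0 0 0.5;7 0 5 0 0 0 0.5;8 0 5 0 0.001 0 0.5;7 0 5 0.001 0 0 0.5;7 0 5 0 0 -0.001 0.5;7 0 5 0 0 0 0.5;7 0 6 0 0 0 0.5;7 0 5 0 0 0 0.5;8 0 5 0 0.001 0 0.5;7 0 5 0.001 0 0 0.5;7 0 5 0 0 0 0.5;7 0 5 0 0 0 0.5;7 -1 5 0 0 0 0.5;7 0 5 0 0.001 0 0.5

8 0 5 0 0 0 0.5
```

View pics/p1.png

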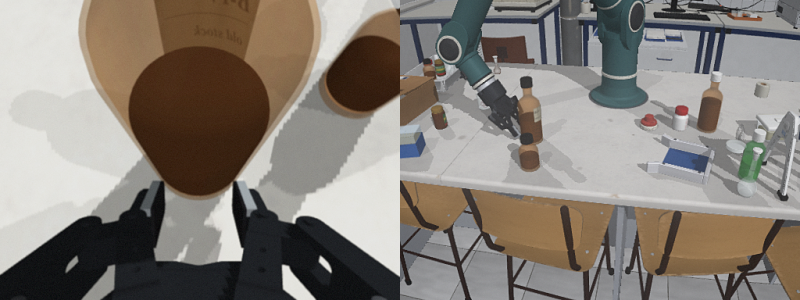

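The bottle is upright and cradled between both fingertips, sliding, with the short bottle well clear on the right. I'll carry on.

Call:
send_rows:
  targets: "7 0 5 0 0 0 0.5;7 0 5 0 0 0 0.5;8 0 5 0 0.001 0 0.5;7 0 5 0.001 0 0 0.5;7 0 5 0 0 0 0.5;7 -1 5 0 0 0 0.5;7 0 5 0 0 0 0.5;7 0 5 0 0 0 0.5;8 0 5 0 0.001 0 0.5;7 0 5 0.001 0 0 0.5;7 0 5 0 0 -0.001 0.5;7 0 5 0 0 0 0.5;7 0 6 0 0 0 0.5;7 0 5 0 0 0 0.5;8 0 5 0 0.001 0 0.5;7 0 5 0.001 0 0 0.5;7 0 5 0 0 0 0.5;7 0 5 0 0 0 0.5;7 -1 5 0 0 0 0.5;7 0 5 0 0.001 0 0.5"

```text
time_s: 8.4
tool_pos: [0.3837, -0.0993, 0.0362]
eef_rot: [[0.114, 0.99, 0.082], [0.811, -0.14, 0.568], [0.574, 0.001, -0.819]]
ft_force: [0.0, -6.5, 3.6]
width: 0.0426
```

```bash
python3 - <<'E'
from plan import *
s=r.read_state();print(s["time_s"],s["q"].round(1),s["tool_pos"],s["ft_force"],s["width"])
w=cams.camera("wrist")["image"];a=cams.camera("side")["image"]
cv2.imwrite("pics/p2.png",cv2.resize(np.hstack([w,a])[:,:,::-1],(800,300),interpolation=3))
rows(s["tool_pos"],s["eef_rot"],[([.408,.07,.036],goalR(80))],.5,9)
E
```

```text
8.4 [ 15.2  37.7  20.  127.9 -59.3  53.1  77.4] [ 0.38369205 -0.09932637  0.03616364] [ 0.02144519 -6.46570268  3.61856262] 0.042626396612213895
20 rows end [0.4084 0.0698 0.0362] [[0.143, 0.985, 0.099], [0.807, -0.174, 0.565], [0.574, -0.001, -0.819]]
7 0 5 -0.001 0 0.001 0.5;7 0 5 -0.001 0 0.002 0.5;7 0 5 -0.001 0 0.001 0.5;7 0 5 -0.001 0 0.002 0.5;7 0 5 -0.001 0 0.001 0.5;7 0 4 0 0 0.002 0.5;7 0 5 -0.001 0 0.001 0.5;7 0 5 -0.001 0 0.001 0.5;7 0 5 -0.001 0 0.002 0.5;7 0 5 -0.001 0 0.001 0.5;7 -1 5 -0.001 0 0.002 0.5;7 0 5 -0.001 0 0.001 0.5;7 0 5 -0.001 0 0.002 0.5;7 0 5 -0.001 0 0.001 0.5;7 0 5 -0.001 0 0.001 0.5;7 0 5 -0.001 0 0.002 0.5;7 -1 5 -0.001 0 0.001 0.5;7 0 4 0 0 0.002 0.5;7 0 5 -0.001 0 0.001 0.5;7 0 5 -0.001 0 0.002 0.5
```

View pics/p2.png

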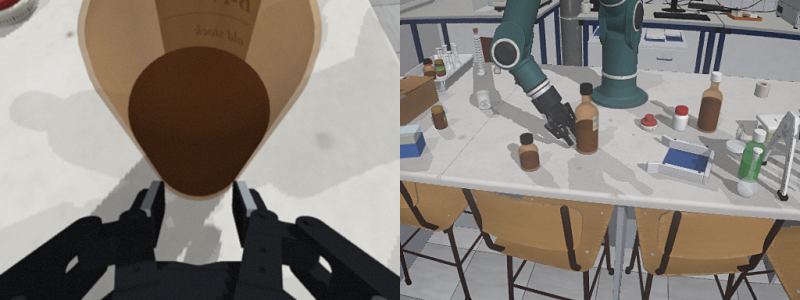

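Call:
send_rows:
  targets: "7 0 5 -0.001 0 0.001 0.5;7 0 5 -0.001 0 0.002 0.5;7 0 5 -0.001 0 0.001 0.5;7 0 5 -0.001 0 0.002 0.5;7 0 5 -0.001 0 0.001 0.5;7 0 4 0 0 0.002 0.5;7 0 5 -0.001 0 0.001 0.5;7 0 5 -0.001 0 0.001 0.5;7 0 5 -0.001 0 0.002 0.5;7 0 5 -0.001 0 0.001 0.5"

```text
time_s: 9.5
tool_pos: [0.396, -0.0143, 0.0359]
eef_rot: [[0.128, 0.988, 0.089], [0.809, -0.156, 0.567], [0.574, -0.0, -0.819]]
ft_force: [-0.0, -4.3, 2.6]
width: 0.0428
```

```bash
python3 - <<'E'
from plan import *
s=r.read_state();print(s["time_s"],s["q"].round(1),s["tool_pos"],s["ft_force"])
rows(s["tool_pos"],s["eef_rot"],[([.407,.065,.036],goalR(78))],.5,9)
E
```

```text
9.5 [  8.6  35.7  14.7 132.2 -67.7  47.   74.8] [ 0.39595139 -0.01433721  0.03592109] [-0.02510818 -4.33370554  2.56259985]
9 rows end [0.4074 0.0653 0.0361] [[0.17, 0.978, 0.119], [0.801, -0.208, 0.561], [0.574, -0.0, -0.819]]
7 0 5 -0.003 0 0.005 0.5;8 0 5 -0.004 0 0.005 0.5;7 -1 5 -0.003 0 0.004 0.5;7 0 5 -0.004 0 0.005 0.5;7 0 5 -0.003 0 0.005 0.5;8 -1 6 -0.003 0 0.005 0.5;7 0 5 -0.004 0 0.005 0.5;7 -1 5 -0.003 0 0.004 0.5;8 0 5 -0.003 0 0.005 0.5
```

Joint 5 is at -67.7 against its -74 limit. The forearm is nearly vertical, so q5 follows the hand heading. I'll swing the hand around the bottle to heading about 97° with slightly less lean, which should ease q5, and keep pushing in the cradle.

```bash
cat >> plan.py <<'E'
def tcp(b,h,k=.047,z=.036):
    a=np.radians(h);return [b[0]-k*np.cos(a),b[1]-k*np.sin(a),z]
E
python3 - <<'E'
from plan import *
s=r.read_state()
W=[((.406,.045),87),((.409,.065),92),((.412,.085),96)]
rows(s["tool_pos"],s["eef_rot"],[(tcp(b,h),goalR(h,33)) for b,h in W],.5,7)
E
```

```text
11 rows end [0.4167 0.0378 0.0359] [[-0.087, 0.995, -0.057], [0.834, 0.104, 0.542], [0.545, -0.0, -0.839]]
4 2 3 0.019 -0.012 -0.029 0.5;3 2 2 0.02 -0.011 -0.029 0.5;4 2 2 0.019 -0.012 -0.029 0.5;4 2 3 0.012 0 -0.018 0.5;4 1 3 0.012 0 -0.018 0.5;5 2 3 0.012 0 -0.019 0.5;4 2 2 0.012 0 -0.018 0.5;4 2 3 0.009 0 -0.015 0.5;4 1 3 0.01 0 -0.014 0.5;4 2 2 0.009 0 -0.015 0.5;4 2 3 0.01 0 -0.014 0.5
```

Call:
send_rows:
  targets: "4 2 3 0.019 -0.012 -0.029 0.5;3 2 2 0.02 -0.011 -0.029 0.5;4 2 2 0.019 -0.012 -0.029 0.5;4 2 3 0.012 0 -0.018 0.5;4 1 3 0.012 0 -0.018 0.5;5 2 3 0.012 0 -0.019 0.5"

```text
time_s: 10.1
tool_pos: [0.4095, 0.0126, 0.036]
eef_rot: [[-0.013, 1.0, -0.007], [0.839, 0.015, 0.544], [0.544, 0.001, -0.839]]
ft_force: [0.2, -5.4, 2.6]
width: 0.0429
```

```bash
python3 - <<'E'
from plan import *
s=r.read_state();print(s["time_s"],s["q"].round(1),s["tool_pos"],s["ft_force"])
E
```

```text
10.1 [  3.   35.7  14.3 128.9 -61.3  46.9  71.6] [0.40952867 0.01260127 0.03600539] [ 0.19561955 -5.37330856  2.6239153 ]
```

That worked: q5 is back to -61. I'll finish the swing and continue into the mouth.

Call:
send_rows:
  targets: "4 2 2 0.012 0 -0.018 0.5;4 2 3 0.009 0 -0.015 0.5;4 1 3 0.01 0 -0.014 0.5;4 2 2 0.009 0 -0.015 0.5;4 2 3 0.01 0 -0.014 0.5"

```text
time_s: 10.6
tool_pos: [0.4168, 0.0374, 0.036]
eef_rot: [[-0.089, 0.994, -0.058], [0.834, 0.106, 0.542], [0.545, -0.0, -0.839]]
ft_force: [-0.9, -5.5, 3.7]
width: 0.0427
```

```bash
python3 - <<'E'
from plan import *
s=r.read_state();print(s["time_s"],s["q"].round(1),s["tool_pos"],s["ft_force"])
c=cams.camera("side");w=cams.camera("wrist")["image"];a=c["image"]
b=cv2.resize(a[90:240,250:450],(512,384),interpolation=2)
cv2.imwrite("pics/p3.png",cv2.resize(np.hstack([w,b])[:,:,::-1],(800,300),interpolation=3))
W=[((.419,.145),95),((.425,.20),93)]
rows(s["tool_pos"],s["eef_rot"],[(tcp(b,h),goalR(h,33)) for b,h in W],.5,8)
E
```

```text
10.6 [  0.   36.2  13.4 127.1 -59.   47.4  70.2] [0.41678196 0.03739089 0.03596367] [-0.91733514 -5.48354727  3.74727641]
15 rows end [0.4279 0.1531 0.0363] [[-0.044, 0.999, -0.029], [0.837, 0.053, 0.544], [0.545, -0.0, -0.839]]
6 2 4 -0.001 0 0.002 0.5;7 1 4 -0.002 0 0.002 0.5;6 2 4 -0.001 0 0.002 0.5;6 1 4 -0.001 0 0.002 0.5;6 2 4 -0.002 0 0.002 0.5;7 1 4 -0.001 0 0.002 0.5;6 2 5 -0.001 0 0.002 0.5;6 1 4 -0.001 0 0.002 0.5;7 1 4 -0.003 0 0.004 0.5;6 2 4 -0.003 0 0.004 0.5;7 1 5 -0.002 0 0.004 0.5;6 1 4 -0.003 0 0.005 0.5;7 1 4 -0.003 0 0.004 0.5;6 1 4 -0.003 0 0.004 0.5;7 2 4 -0.002 0 0.004 0.5
```

View pics/p3.png

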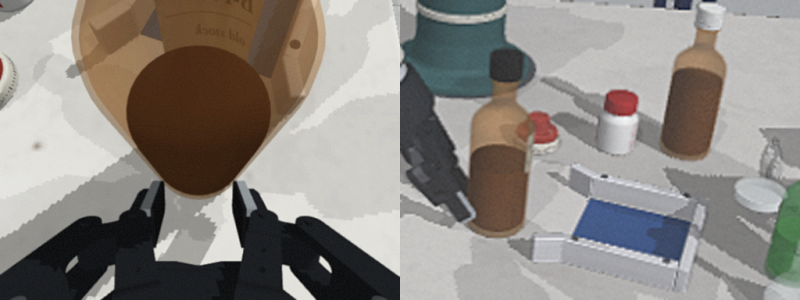

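The bottle is upright at the mouth, biased towards the outer rail (its flare shows through the bottle at about (280,70)). I'll shift the path towards the bay axis.

```bash
python3 - <<'E'
from plan import *
s=r.read_state()
W=[((.405,.135),95),((.411,.165),92)]
rows(s["tool_pos"],s["eef_rot"],[(tcp(b,h),goalR(h,33)) for b,h in W],.5,7)
E
```

```text
13 rows end [0.413  0.1182 0.0357] [[-0.03, 0.999, -0.019], [0.838, 0.035, 0.545], [0.545, 0.0, -0.839]]
5 0 3 -0.001 0 0.002 0.5;6 -1 4 -0.002 0 0.002 0.5;5 0 3 -0.001 0 0.002 0.5;5 0 4 -0.001 -0.001 0.002 0.5;5 -1 3 -0.002 0 0.002 0.5;6 0 4 -0.001 0 0.002 0.5;5 -1 3 -0.001 0 0.002 0.5;5 0 4 -0.002 0 0.002 0.5;5 1 3 -0.006 0 0.009 0.5;5 1 3 -0.005 0 0.009 0.5;5 2 3 -0.006 0 0.009 0.5;5 1 4 -0.005 0 0.009 0.5;5 1 3 -0.006 0 0.008 0.5
```

Call:
send_rows:
  targets: "5 0 3 -0.001 0 0.002 0.5;6 -1 4 -0.002 0 0.002 0.5;5 0 3 -0.001 0 0.002 0.5;5 0 4 -0.001 -0.001 0.002 0.5;5 -1 3 -0.002 0 0.002 0.5;6 0 4 -0.001 0 0.002 0.5;5 -1 3 -0.001 0 0.002 0.5;5 0 4 -0.002 0 0.002 0.5"

```text
time_s: 11.5
tool_pos: [0.4089, 0.0873, 0.0355]
eef_rot: [[-0.071, 0.996, -0.045], [0.836, 0.085, 0.542], [0.544, 0.001, -0.839]]
ft_force: [1.0, -7.4, 6.0]
width: 0.0424
```

```bash
python3 - <<'E'
from plan import *
s=r.read_state();print(s["time_s"],s["q"].round(1),s["tool_pos"],s["ft_force"])
E
```

```text
11.5 [ -3.6  35.   10.1 129.8 -64.4  43.3  68.8] [0.40887836 0.08727201 0.03547397] [ 0.95113652 -7.40596108  5.98166159]
```

Call:
send_rows:
  targets: "5 1 3 -0.001 0 0.002 0.5;5 1 3 -0.001 0 0.002 0.5;5 2 3 -0.001 0 0.002 0.5;5 1 4 -0.001 0 0.002 0.5;5 1 3 -0.001 0 0.002 0.5"

```text
time_s: 12.0
tool_pos: [0.4123, 0.1176, 0.0355]
eef_rot: [[-0.062, 0.997, -0.041], [0.837, 0.074, 0.542], [0.544, -0.001, -0.839]]
ft_force: [-0.1, -5.0, 1.4]
width: 0.0429
```

```bash
python3 - <<'E'
from plan import *
s=r.read_state();print(s["time_s"],s["q"].round(1),s["tool_pos"],s["ft_force"])
c=cams.camera("scene");w=cams.camera("wrist")["image"];a=cams.camera("side")["image"]
b=cv2.resize(a[90:240,250:450],(512,384),interpolation=2)
cv2.imwrite("pics/p4.png",cv2.resize(np.hstack([w,b])[:,:,::-1],(800,300),interpolation=3))
W=[((.419,.20),93),((.427,.232),91)]
rows(s["tool_pos"],s["eef_rot"],[(tcp(b,h),goalR(h,33)) for b,h in W],.5,7)
E
```

```text
12.0 [ -6.1  34.8   8.3 129.9 -67.1  41.4  66.8] [0.41229977 0.11757241 0.03547147] [-0.11505699 -4.96123667  1.42603563]
11 rows end [0.4278 0.1851 0.0358] [[-0.015, 1.0, -0.009], [0.838, 0.017, 0.545], [0.545, 0.0, -0.839]]
5 2 3 -0.002 0 0.003 0.5;5 2 3 -0.002 0 0.003 0.5;5 2 3 -0.002 0 0.003 0.5;5 2 3 -0.003 0.001 0.003 0.5;5 2 3 -0.002 0 0.003 0.5;5 1 3 -0.002 0 0.003 0.5;5 2 4 -0.004 0 0.006 0.5;5 1 3 -0.004 0 0.006 0.5;6 2 4 -0.003 0 0.005 0.5;5 2 3 -0.004 0 0.006 0.5;5 1 4 -0.004 0 0.006 0.5
```

View pics/p4.png

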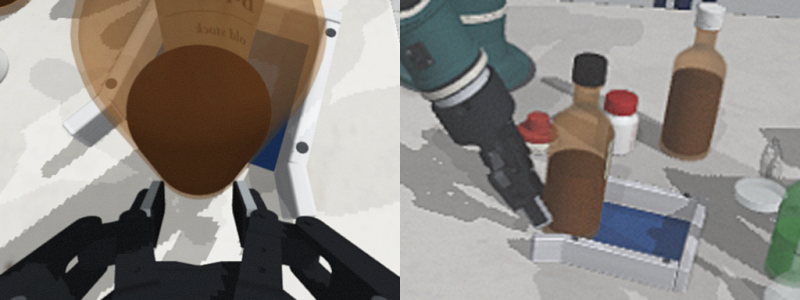

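The bottle is upright inside the mouth, between the rails, with blue patch visible to its right at about (270,155). q5 is at -67, so I'll hold the heading at 95 and ease the lean slightly.

```bash
python3 - <<'E'
from plan import *
s=r.read_state()
W=[((.420,.20),96),((.431,.236),96)]
rows(s["tool_pos"],s["eef_rot"],[(tcp(b,h),goalR(h,l)) for (b,h),l in zip(W,(32,31))],.5,7)
E
```

```text
12 rows end [0.4356 0.1892 0.036 ] [[-0.089, 0.995, -0.054], [0.853, 0.104, 0.512], [0.515, -0.0, -0.857]]
5 3 3 0.002 -0.003 -0.004 0.5;5 2 3 0.003 -0.003 -0.004 0.5;4 3 3 0.002 -0.003 -0.005 0.5;5 2 3 0.003 -0.003 -0.004 0.5;5 3 3 0.002 -0.003 -0.004 0.5;5 3 3 0.003 -0.003 -0.004 0.5;5 2 3 0 -0.003 0 0.5;5 3 3 0 -0.003 0 0.5;5 2 3 0 -0.003 0 0.5;4 3 3 0 -0.003 0 0.5;5 2 3 0 -0.003 0 0.5;5 2 3 0 -0.003 0 0.5
```

Call:
send_rows:
  targets: "5 3 3 0.002 -0.003 -0.004 0.5;5 2 3 0.003 -0.003 -0.004 0.5;4 3 3 0.002 -0.003 -0.005 0.5;5 2 3 0.003 -0.003 -0.004 0.5;5 3 3 0.002 -0.003 -0.004 0.5;5 3 3 0.003 -0.003 -0.004 0.5"

```text
time_s: 12.75
tool_pos: [0.4253, 0.1529, 0.0358]
eef_rot: [[-0.088, 0.995, -0.055], [0.844, 0.104, 0.526], [0.529, -0.001, -0.849]]
ft_force: [-2.0, -3.6, 0.6]
width: 0.0431
```

```bash
python3 - <<'E'
from plan import *
s=r.read_state();print(s["time_s"],s["q"].round(1),s["tool_pos"],s["ft_force"])
E
```

```text
12.75 [-10.5  35.    7.3 127.9 -66.7  39.9  62.5] [0.42525533 0.15285663 0.0358263 ] [-1.98445723 -3.55291473  0.55882025]
```

Forces are low and q5 is stable. Final stretch, in small steps.

Call:
send_rows:
  targets: "5 2 3 0 -0.003 0 0.5;5 3 3 0 -0.003 0 0.5;5 2 3 0 -0.003 0 0.5;4 3 3 0 -0.003 0 0.5;3 1 2 0 0 0 0.5;0 0 0 0 0 0 0.5"

```text
time_s: 13.35
tool_pos: [0.4339, 0.1805, 0.0358]
eef_rot: [[-0.089, 0.995, -0.054], [0.85, 0.104, 0.516], [0.519, 0.0, -0.855]]
ft_force: [-1.0, -1.2, 1.5]
width: 0.0427
```

```bash
python3 - <<'E'
from plan import *
s=r.read_state();print(s["time_s"],s["q"].round(1),s["tool_pos"],s["ft_force"])
w=cams.camera("wrist")["image"];a=cams.camera("side")["image"]
b=cv2.resize(a[90:240,250:450],(512,384),interpolation=2)
cv2.imwrite("pics/p5.png",cv2.resize(np.hstack([w,b])[:,:,::-1],(800,300),interpolation=3))
E
```

```text
13.35 [-13.5  35.1   6.4 126.7 -67.4  38.3  59.3] [0.4339238  0.18045712 0.03578824] [-1.00026641 -1.16008899  1.53237257]
```

View pics/p5.png

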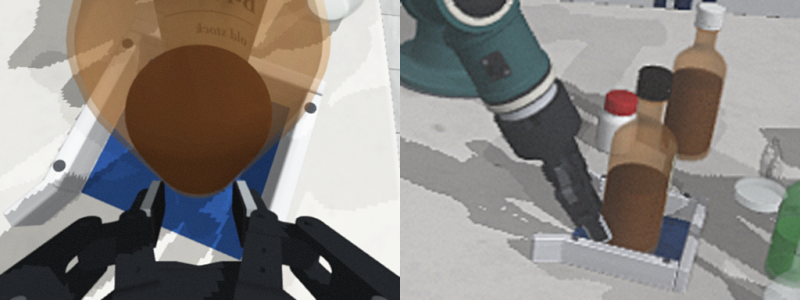

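The bottle is centred in the bay and upright, with an estimated 18 mm still to go. I'll push on gently and watch the force for back-rail contact.

Call:
send_rows:
  targets: "4 2 2 0 0 0 0.5;4 2 3 0 0 0 0.5;3 1 2 0 0 0 0.5;0 0 0 0 0 0 0.5"

```text
time_s: 13.85
tool_pos: [0.4377, 0.1932, 0.0354]
eef_rot: [[-0.088, 0.995, -0.053], [0.851, 0.103, 0.516], [0.518, 0.0, -0.855]]
ft_force: [-1.6, -3.0, 2.4]
width: 0.0427
```

Call:
send_rows:
  targets: "3 1 2 0 0 0 0.5;0 0 0 0 0 0 0.5"

```text
time_s: 14.05
tool_pos: [0.4383, 0.1966, 0.0352]
eef_rot: [[-0.088, 0.995, -0.053], [0.851, 0.103, 0.516], [0.518, 0.0, -0.855]]
ft_force: [-1.0, -3.2, 3.1]
width: 0.0424
```

Call:
send_rows:
  targets: "2 1 1 0 0 0 0.5;2 0 1 0 0 0 0.5;0 0 0 0 0 0 0.5"

```text
time_s: 14.35
tool_pos: [0.4388, 0.2013, 0.0353]
eef_rot: [[-0.088, 0.995, -0.053], [0.851, 0.103, 0.515], [0.518, 0.0, -0.855]]
ft_force: [1.0, -3.5, -0.2]
width: 0.0426
```

```bash
python3 - <<'E'
from plan import *
s=r.read_state();print(s["time_s"],s["q"].round(1),s["tool_pos"],s["ft_force"])
w=cams.camera("wrist")["image"];a=cams.camera("side")["image"]
b=cv2.resize(a[90:240,300:500],(512,384),interpolation=2)
cv2.imwrite("pics/p6.png",cv2.resize(np.hstack([w,b])[:,:,::-1],(800,300),interpolation=3))
E
```

```text
14.35 [-15.2  35.4   5.5 125.8 -68.1  37.3  57.3] [0.43875371 0.2013153  0.03534561] [ 1.03636724 -3.51738349 -0.18450636]
```

View pics/p6.png

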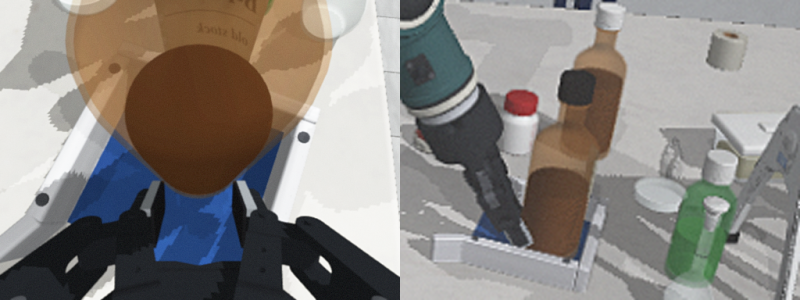

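That used my picture budget, and the bottle looks nearly against the back rail. I'll creep forward until the force shows contact.

Call:
send_rows:
  targets: "2 1 1 0 0 0 0.5;0 0 0 0 0 0 0.5;0 0 0 0 0 0 0.5"

```text
time_s: 14.75
tool_pos: [0.4391, 0.2039, 0.0355]
eef_rot: [[-0.088, 0.995, -0.054], [0.85, 0.104, 0.516], [0.519, -0.0, -0.855]]
ft_force: [1.2, -1.6, -2.3]
width: 0.0428
```

Call:
send_rows:
  targets: "2 1 1 0 0 0 0.5;0 0 0 0 0 0 0.5;0 0 0 0 0 0 0.5"

```text
time_s: 15.05
tool_pos: [0.4398, 0.2062, 0.0358]
eef_rot: [[-0.088, 0.995, -0.054], [0.85, 0.104, 0.516], [0.519, -0.0, -0.855]]
ft_force: [0.0, -2.1, -1.9]
width: 0.0429
```

```bash
python3 - <<'E'
from h import *
s=r.read_state();print(s["time_s"],s["tool_pos"],s["ft_force"])
C={n:cams.camera(n) for n in("side","scene")}
R=s["eef_rot"]
for n in C:
    im=C[n]["image"];u=proj(C[n],[[.434,.25,.19]])[0].astype(int)
    m=(im.max(2)<62).astype(np.uint8)
    for b in blobs(m,(u[0]-22,u[1]-18,u[0]+22,u[1]+22),15)[:2]:
        x,y,w,h=cv2.boundingRect(b);print(n,u,(x,y,w,h),cast(C[n],(x+w/2-.5,y+w*.25),.2).round(3))
# back rail top far end, from blue-free bright band: rail-top edge points along side view row scans
im=C["side"]["image"]
for P in([.4404,.2773,.03],[.4404,.2773,0]):print(P,proj(C["side"],[P])[0])
E
```

```text
15.05 [0.43978854 0.20621752 0.03577104] [ 0.00398794 -2.12100281 -1.91884099]
side [390 132] (382, 125, 19, 18) [0.442 0.247 0.2  ]
scene [208  99] (204, 95, 12, 22) [0.431 0.235 0.2  ]
scene [208  99] (225, 101, 5, 19) [0.454 0.175 0.2  ]
[0.4404, 0.2773, 0.03] [390.94118808 204.69692533]
[0.4404, 0.2773, 0] [388.36942842 216.21890542]
```

Call:
send_rows:
  targets: "2 1 1 0 0 0 0.5;0 0 0 0 0 0 0.5;0 0 0 0 0 0 0.5"

```text
time_s: 15.45
tool_pos: [0.4403, 0.2073, 0.0357]
eef_rot: [[-0.088, 0.995, -0.054], [0.851, 0.103, 0.514], [0.517, -0.001, -0.856]]
ft_force: [-1.6, -6.5, 0.3]
width: 0.0423
```

Call:
send_rows:
  targets: "2 1 1 0 0 0 0.5;0 0 0 0 0 0 0.5;0 0 0 0 0 0 0.5"

```text
time_s: 15.75
tool_pos: [0.4405, 0.2077, 0.0354]
eef_rot: [[-0.087, 0.995, -0.054], [0.853, 0.102, 0.513], [0.515, -0.002, -0.857]]
ft_force: [-5.2, -13.4, 5.2]
width: 0.0429
```

Call:
send_rows:
  targets: "2 1 1 0 0 0 0.5;0 0 0 0 0 0 0.5;0 0 0 0 0 0 0.5"

```text
time_s: 16.05
tool_pos: [0.4406, 0.2081, 0.0353]
eef_rot: [[-0.086, 0.995, -0.054], [0.854, 0.102, 0.511], [0.514, -0.003, -0.858]]
ft_force: [-7.7, -20.2, 9.2]
width: 0.0429
```

The force rose to 20 N directed along the bay axis while the tool stopped, so the bottle is against the back rail. I'll back out along the bay axis, then lift.

Call:
send_rows:
  targets: "-3 -2 -2 0 0 0 0.5;-5 -3 -3 0 0 0 0.5;-6 -3 -4 0 0 0 0.5;-6 -3 -4 0 0 0 0.5;-6 -3 -4 0 0 0 0.5;-6 -3 -4 0 0 0 0.5;-6 -3 -4 0 0 0 0.5;5 0 -9 0 0 0 0.5;10 0 -17 0 0 0 0.5;15 0 -26 0 0 0 0.5;15 0 -26 0 0 0 0.5;5 -5 -35 0 0 0 0.5;5 -5 -35 0 0 0 0.5;0 0 -35 0 0 0 0.5;0 0 0 0 0 0 0.5;0 0 0 0 0 0 0.5"

```text
time_s: 17.65
tool_pos: [0.4223, 0.1171, 0.2241]
eef_rot: [[-0.089, 0.995, -0.052], [0.85, 0.103, 0.516], [0.519, 0.002, -0.855]]
ft_force: [0.4, 0.6, -0.5]
width: 0.0424
```

```bash
python3 - <<'E'
from h import *
s=r.read_state();print(s["time_s"],s["tool_pos"],s["ft_force"],s["q"].round(1))
C={n:cams.camera(n) for n in("side","scene")}
for n in C:
    im=C[n]["image"];hsv=cv2.cvtColor(im,cv2.COLOR_RGB2HSV)
    m=(im.max(2)<62).astype(np.uint8)
    for nm,P in(("tall",[.44,.25,.19]),("short",[.497,-.192,.09])):
        u=proj(C[n],[P])[0].astype(int)
        for b in blobs(m,(u[0]-18,u[1]-18,u[0]+18,u[1]+20),15)[:2]:
            x,y,w,h=cv2.boundingRect(b);print(n,nm,(x,y,w,h),cast(C[n],(x+w/2-.5,y+w*.25),.2 if nm=="tall" else .098).round(3))
    u=proj(C[n],[[.44,.25,.05]])[0].astype(int)
    a=((hsv[...,0]<22)&(hsv[...,1]>110)).astype(np.uint8)
    for b in blobs(a,(u[0]-35,u[1]-60,u[0]+35,u[1]+40))[:1]:
        x,y,w,h=cv2.boundingRect(b);vx,vy,_,_=cv2.fitLine(b,2,0,.01,.01).ravel();print(n,"amber",(x,y,w,h),"axis deg from image vertical",round(float(np.degrees(np.arctan2(vx,-vy))),1), "expected",(proj(C[n],[[.44,.25,0]])-proj(C[n],[[.44,.25,.2]]))[0])
E
```

```text
17.65 [0.4222708  0.1170688  0.22406148] [ 0.41805271  0.59274458 -0.45302742] [-15.5  12.1  17.4 124.9 -42.8  56.6  36.1]
side tall (382, 125, 19, 18) [0.442 0.247 0.2  ]
side amber (379, 142, 28, 28) axis deg from image vertical 38.2 expected [-16.7266041   85.51598951]
scene tall (204, 81, 23, 38) [0.497 0.313 0.2  ]
scene short (319, 180, 15, 17) [ 0.497 -0.198  0.098]
scene short (313, 198, 20, 7) [ 0.433 -0.25   0.098]
scene amber (202, 104, 21, 54) axis deg from image vertical 174.8 expected [ 4.56079903 58.261594  ]
```

```bash
python3 -c "
from rig import r
print(r.close_job())"
```

```text
the job is handed in; nothing more can be done
None
```

The tall black-capped bottle now stands in the bay, against or almost against the back rail, and I handed the job in. No verdict was reported. The job took about 18 s of robot time.

I cradled the bottle low down between two half-open fingertips, with the hand leaning back 31–35°, and slid it into the bay. Partway along, joint 5 came close to its limit, so I swung the hand around the bottle to keep clear of it.

**Checks that agreed**
- **Home against the rail:** the force rose to about 20 N along the bay axis while the tool stopped moving. I took that as the bottle meeting the back rail.
- **Upright:** in the side view the cap sits at about (0.442, 0.247) on the 0.2 m plane. That is within about 1 cm of the base position worked out from the tool, and it did not change when I backed off. The last pictures I viewed also show the bottle upright.
- **Short bottle:** its cap is within about a pixel of where it started in the scene view.
- **Arm clear:** the tool is back and lifted to z = 0.22, with about zero force on it.

**Checks that were poor or missing**
- The scene-camera cap reading after backing off was spoilt by the dark gripper in the mask.
- The amber-mask tilt check gave no usable angle in the side view, because the rails and the bottle behind confuse the mask.
- I had used all 12 pictures before the final retreat, so the last checks are from numbers only.

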